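# Screw the sample canister's lid down snug

### The job

Take the lid by its bar from the parking ring, set it level on the steel canister with its two claws down through the collar's two gaps, and screw it clockwise until the claws have drawn it down on the rubber seal and the turning resistance has clearly risen to snug, about 0.55 newton-metres. Stop there, without crushing the seal by overtightening or by pushing down hard, let go, and leave the other things on the bench where they are.

Things in the scene. Friction and masses are not known exactly. Their poses are not given: they have to be found in the camera images.
- lid: Loose steel lid, 0.25 kg, at first level on the parking ring. Disc diameter 80 mm, 8 mm thick; origin at the centre of the disc's underside, z up. At both ends of its x axis an ear reaches 51 mm from the axis and a claw hangs to 20 mm below the origin. Below, a tapered centring plug, diameter 45 mm, 10 mm deep. The same after a half turn.
- lid_bar (a point): Middle of the lid's upright aluminium bar grip, 23 mm above the lid's origin. The bar is 44 mm long (lid's x), 14 mm wide (lid's y) and stands from 10 to 38 mm above the origin. It sits on a stiff torsion spring, 10 N m per rad (the point does not turn with it), so it leads the lid by up to about 0.1 rad under load and springs back when let go.
- lid_pin (a point): The claw pin on the lid's +x side (its twin is opposite): an inward pin of diameter 6 mm, 36 to 47 mm from the axis, centred 16 mm below the lid's origin.
- canister: Upright steel canister fixed to the bench, body diameter 66 mm, foot 104 mm; origin at the centre of its underside, z up. Its open mouth (diameter 52 mm) takes the lid's plug with about 3 mm of play. Turning the lid anticlockwise from the gaps is blocked by the collar.
- rim (a point): Centre of the canister's mouth at the seal's nominal top, 82 mm above the canister's origin: the lid's origin comes here when it rests on the seal.
- collar_mid (a point): On the canister's axis, 68 mm up, amid the aluminium collar (to 42 mm from the axis, about 57 to 79 mm up). It has two gaps, centred on the canister's +x and -x, a small rib on the body below each. A gap admits a pin within 0.2 rad of yaw. Turned clockwise seen from above (yaw falling), the pins run under the collar's sloping undersides, which draw the lid down 6.5 mm per rad.
- gasket: Black rubber seal ring on the rim, 66 / 52 mm across, 6 mm thick; its top is 82 mm above its own origin when unloaded. Collars differ by up to 1.9 mm in height, so resistance begins 0.4 to 1.05 rad from the gap's centre; before that the lid turns almost freely. It yields 1 mm per 20 N. Snug is about 0.55 N m of turning torque (some 15 N on the seal), some 0.2 rad after resistance begins; 0.3 N m is too loose, 0.9 too tight; 40 N on it crushes it.
- ring: White plastic parking ring fixed to the bench, outer diameter 66 mm (foot 90 mm), inner 52 mm, 45 mm high; origin at the centre of its underside. The lid lies on it at first, its plug in the hole, its claws outside.
- dish: Bystander, to be left alone: shallow round glass dish with lid, diameter 68 mm, 14 mm high. Origin at its underside's centre.
- amber_jar: Bystander, to be left alone: small brown glass jar with white cap, diameter 42 mm, 50 mm high. Origin at its underside's centre.
- flask_a: Bystander, to be left alone: clear glass reagent bottle with screw cap, diameter 68 mm, 130 mm high. Origin at its underside's centre.
- flask_b: Bystander, to be left alone: clear glass reagent bottle with screw cap, diameter 60 mm, 110 mm high. Origin at its underside's centre.
- beaker: Bystander, to be left alone: open glass beaker, diameter 70 mm, 85 mm high. Origin at its underside's centre.
- tip_box: Bystander, to be left alone: closed pipette-tip box, 120 x 80 mm, 55 mm high. Origin at its underside's centre.
- spatula: Bystander, to be left alone: plain steel lab spatula, a flat strip 175 mm long and 14 mm wide, lying flat. Origin at its underside's centre.
Not all that is in view belongs to the job. What is shaped like the lid but purple is not meant.

How it is judged:
By the outcome, as a careful person would: the job done as asked, in the order asked, and still so for the second after the job is handed in, with the robot touching nothing.
It also fails if it takes over 67 s, if anything falls off the work surface, if the arm or the gripper's body presses on something with over 40 N, if the wrist force passes 120 N, or if a joint passes its speed limit or range.

### The arm

A 6-joint arm with a two-finger parallel gripper is mounted at the origin on the work surface. World frame = base frame: x ahead of the robot, y to its left, z up, the work surface at z = 0. Lengths are in m, angles in rad, forces in N, time in s.
With the tool pointing down it reaches from about 0.35 to 0.975 m from the base axis. Payload 4.9 kg.
Tool frame: the origin (TCP) lies midway between the tips of the shut fingers; the grasp point (between the pads) lies 19 mm behind it; z points along the fingers, y is the direction in which the jaws open and shut (so a half turn about z gives the same grasp; the last joint's range is limited). The gripper opens to 85 mm and grips with 20 to 120 N. Pads are 22 mm wide; open, the fingers measure 114 mm over their backs; the gripper's body (76 mm by 85 mm) begins 54 mm behind the grasp point. The pads swing forward as they close: fully open they stand 13 mm farther back than shut.
Start: joints at [1.06, 0.053, 1.613, -0, 1.476, -0.119], TCP at [0.239, 0.578, 0.231] pointing down, gripper open.
Joint ranges: [-3.01, 3.01], [-1.01, 2.22], [0.06, 2.58], [-1.02, 4.17], [0.09, 2.62], [-3.14, 3.14]. Speed limits (rad/s): [2.57, 2.57, 3.14, 3.14, 3.14, 3.14].

### API

Orientations are given as a unit quaternion [w, x, y, z].
In Python, from plant import state, grab_frame, camera_params, job_done, boxes_of gives the robot as it stands.
- The arm moves only by the tool step_arm, never from a script. Its argument "steps" is a list of rows, each a list of 4 numbers: the shift along the tool's x, y, z in mm, then the turn about the tool's z in degrees. A call has 1 to 8 rows; each row shifts and turns the pose as measured when the row begins, along the tool's axes as they then stand; what a row does not reach is not made up. A row lasts 1/10 s, in which the tool goes at most 50 mm and 8.59 degrees, less where a joint would pass 70% of its speed; a pose out of reach is approached as far as the arm can. A call is refused whole if a number of a shift passes 50 or a number of a turn 8.59, either way. A call with a gripper value outside its range is refused whole. "claw" is the opening in per cent of the stroke, from 0 (shut) to 100 (fully open), set as the call begins (left out, the last holds). The fingers move at their own pace and stop on an object; the grip force is fixed at half the most. Time passes only in rows, so rows that do not move let the fingers close. It gives the time, the measured TCP pose, the force and the opening at its end, in the units of the state.
- state(): the state, without advancing time (a new reading comes with each control period).
- grab_frame(name): name is "scene" or "top"; returns (picture, depth): 420x560x3 uint8, red, green, blue; 420x560 float32, m along the optical axis (not along the pixel's ray), 0 where there is no reading.
- camera_params(name): a dict with "mtx" (3x3 intrinsics, pixels), "k1" (the pictures are not rectified: a ray, as slopes to the right and down, at radius r is drawn at 1 + k1 r^2 times it, then the intrinsics apply), "extrinsics" (4x4, takes a point from camera to world coordinates). Camera axes: x right, y down, z forward; pixel columns grow to the right and rows downward; lengths in m; the calibration is good to about 2 mm. A picture is of the moment at which its call begins. camera_params takes no time and is no camera call.
- job_done(): hands the job in, once; it reports no verdict.
Trained networks look in the newest picture that a camera, given by its name, has taken for a name from the list of things; names that differ only in an ending like _2 or _b are one class to them, and where a whole thing is asked for, a point or a joint stands for the part that bears it (a point fixed in the world has none). Each returns a list of dicts, best first, with "p" (0 to 1); they miss things now and then, are a little off and sometimes report something else, mostly with a low value. They report only what shows in the picture. A call takes as long as a camera call. They do not tell look-alikes from the thing itself.
- boxes_of(camera, label): "box" ([left, top, width, height] in pixels, round what is visible of it).
The state is a dict: "time": time; "joint_pos": joint angles; "joint_vel": joint speeds; "joint_efforts": joint torques, N m; "tool_pos": TCP position; "tool_rot": TCP orientation; "contact_force": force on the tool from outside, world axes, zero at the start; "ft_torque": the same for the moment, N m; "gripper_width": opening from 0.0 (shut) to 1.0 (fully open).
Only numpy, scipy, OpenCV 4.12 (cv2) and the standard library are available. Lean on these libraries where they do the work, as an engineer would, in place of code of your own. Each camera call takes 0.05 s, during which the arm holds its last target. There are 200 camera calls.

## Working session

There is one attempt and no reset: what is moved stays moved. The work goes in short steps, Python scripts to look and compute and a tool call to move; the robot and the scene stay as the last step left them, time stands still between calls to the robot, and variables do not carry over. Pictures are saved under pics/ and viewed, about 8 in all and at most 12, crops included, and the job is handed in when it is done.

Besides the shell and the picture viewer there is one more tool, called after ">>>" as a command line: name --pt "numbers of a row" for each row, then --argument value for the rest. step_arm: Moves the arm, as the interface text tells. Its arguments: {"type":"object","properties":{"steps":{"type":"array"},"claw":{"type":"number"}},"required":["steps"]}

```bash
ls; mkdir -p pics
cat > h.py <<'E'
import numpy as np, cv2
from plant import state, grab_frame, camera_params, job_done, boxes_of
def cloud(name,depth):
    c=camera_params(name);K=np.array(c["mtx"]);T=np.array(c["extrinsics"]);h,w=depth.shape
    u,v=np.meshgrid(np.arange(w),np.arange(h))
    p=cv2.undistortPoints(np.stack([u,v],-1).reshape(-1,1,2).astype(float),K,np.array([c["k1"],0,0,0,0.])).reshape(h,w,2)
    P=np.dstack([p[...,0]*depth,p[...,1]*depth,depth])@T[:3,:3].T+T[:3,3]
    P[depth==0]=np.nan
    return P
E
python3 - <<'E'
from h import *
for n in("scene","top"):
    im,d=grab_frame(n); P=cloud(n,d); np.savez(n+"0.npz",im=im,P=P)
    cv2.imwrite(f"pics/{n}0.png",im[...,::-1])
    for l in("lid","canister","ring","lid_bar","collar_mid"):
        for b in boxes_of(n,l)[:3]:
            x,y,w,h=b["box"];c=P[int(min(419,y+h/2)),int(min(559,x+w/2))]
            print(n,l,np.round(b["box"]),round(b["p"],2),c.round(3))
s=state();print(s)
print(camera_params("top"),camera_params("scene"))
E
```

```text
pics
scene lid [171. 231.  33.  47.] 0.97 [ 0.751 -0.134  0.035]
scene lid [214. 190.  37.  36.] 0.94 [ 0.614 -0.109  0.061]
scene lid [224. 153.  30.  31.] 0.56 [ 0.463 -0.191  0.032]
scene canister [342. 218.  52.  58.] 0.88 [0.583 0.198 0.068]
scene ring [213. 211.  42.  24.] 0.72 [ 0.622 -0.105  0.022]
scene ring [276. 203.  31.  26.] 0.49 [ 0.529 -0.005  0.013]
scene lid_bar [221. 152.  32.  27.] 0.94 [ 0.463 -0.194  0.041]
scene lid_bar [214. 186.  37.  43.] 0.67 [ 0.613 -0.109  0.064]
scene lid_bar [166. 233.  40.  45.] 0.59 [ 0.754 -0.138  0.032]
scene collar_mid [344. 218.  47.  58.] 0.63 [0.582 0.197 0.07 ]
top lid [309. 144.  27.  40.] 0.96 [ 0.726 -0.142  0.048]
top lid [305. 195.  32.  39.] 0.85 [ 0.585 -0.12   0.068]
top lid [339. 254.  40.  29.] 0.79 [ 0.444 -0.206  0.049]
top canister [179. 217.  40.  43.] 0.83 [0.547 0.186 0.061]
top ring [263. 228.  26.  28.] 0.73 [ 0.531 -0.005  0.012]
top ring [302. 208.  36.  25.] 0.63 [ 0.575 -0.121  0.053]
top lid_bar [334. 251.  42.  30.] 0.98 [ 0.45  -0.193  0.056]
top lid_bar [307. 144.  29.  40.] 0.76 [ 0.731 -0.141  0.033]
[... 1137 characters left out ...]
69, -0.01970915,  0.00197034],
       [ 0.00330346, -0.22133327, -0.97519263,  1.0058308 ],
       [ 0.        ,  0.        ,  0.        ,  1.        ]])} {'mtx': array([[454.86715908,   0.        , 283.32059444],
       [  0.        , 454.86715908, 207.72251925],
       [  0.        ,   0.        ,   1.        ]]), 'k1': 0.05037091064424431, 'extrinsics': array([[-4.74541860e-01,  6.23641489e-01, -6.21193462e-01,
         1.18645242e+00],
       [ 8.80232362e-01,  3.35404311e-01, -3.35700666e-01,
         3.29537684e-01],
       [-1.00589821e-03, -7.06098607e-01, -7.08112806e-01,
         7.76141848e-01],
       [ 0.00000000e+00,  0.00000000e+00,  0.00000000e+00,
         1.00000000e+00]])}
```

View pics/top0.png

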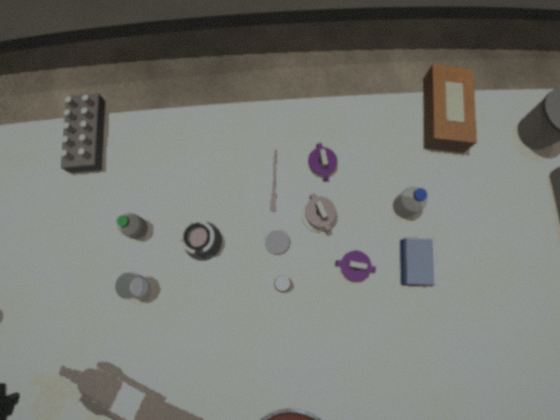

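View pics/scene0.png

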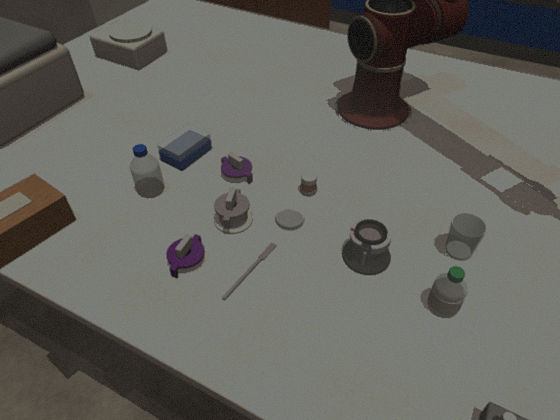

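Candidates in top: purple (323,161), grey (320,212) on the white ring, purple (356,266). The grey one at (320,212) fits because it is steel and sits on the parking ring. Confirming it in one enlarged crop, with measurements.

Run:
```python
from h import *
t=np.load("top0.npz");s=np.load("scene0.npz")
def crop(im,u,v,r=32):
    return cv2.convertScaleAbs(cv2.resize(im[v-r:v+r,u-r:u+r,::-1],(400,300) if 0 else (390,290),interpolation=cv2.INTER_CUBIC),alpha=1.5)
cv2.imwrite("pics/c.png",np.vstack([np.hstack([crop(t["im"],320,212),crop(t["im"],201,240)]),np.hstack([crop(s["im"],232,208),crop(s["im"],368,243)])]))
for n,d in(("top",t),("scene",s)):
    P=d["P"].reshape(-1,3)
    def sel(c,r,z0,z1):
        m=(np.hypot(P[:,0]-c[0],P[:,1]-c[1])<r)&(P[:,2]>z0)&(P[:,2]<z1);return P[m]
    for z0,z1 in((.072,.095),(.045,.062)):
        q=sel((.587,-.121),.06,z0,z1)
        if len(q)>3:
            c,_,a=cv2.minAreaRect((q[:,:2]*1000).astype(np.float32));e,V=np.linalg.eigh(np.cov(q[:,:2].T))
            print(n,"lid",z0,len(q),q.mean(0).round(4),np.round(c,1),np.round(_,1),a,"yaw",np.arctan2(V[1,1],V[0,1]),np.median(q[:,2]))
    for z0,z1 in((.072,.095),(.02,.05),(.001,.02)):
        q=sel((.55,.185),.07,z0,z1)
        if len(q)>3:
            (c,r)=cv2.minEnclosingCircle((q[:,:2]*1000).astype(np.float32))
            print(n,"can",z0,len(q),q.mean(0).round(4),np.round(c,1),r,np.median(q[:,2]))
```

```text
top lid 0.072 105 [ 0.5947 -0.1226  0.081 ] [ 595.8 -122.9] [43.5 13.9] 18.937755584716797 yaw -2.809015758472463 0.08151449981520997
top lid 0.045 680 [ 0.5938 -0.1222  0.0518] [ 595.7 -123.4] [78.9 80.2] 64.01344299316406 yaw -2.820220663587999 0.051697751808875425
top can 0.072 441 [0.5489 0.1885 0.0776] [550.  189.3] 41.929115295410156 0.07789886815650082
top can 0.02 11 [0.5172 0.1883 0.0381] [519.3 191.8] 9.842231750488281 0.03957007430178505
top can 0.001 514 [0.5356 0.1741 0.0057] [550.4 185. ] 69.62981414794922 0.006032027012352503
scene lid 0.072 125 [ 0.6007 -0.1196  0.0821] [ 597.6 -121.7] [45.3 14.2] 17.947288513183594 yaw -2.8478183191429327 0.08348297773379687
scene lid 0.045 645 [ 0.6036 -0.1173  0.0544] [ 597.6 -122.2] [81.2 79.3] 59.54692077636719 yaw -3.137609431588444 0.05458453975860711
scene can 0.072 685 [0.5568 0.1912 0.0793] [552.6 188.7] 43.52228927612305 0.07876322757991105
scene can 0.02 278 [0.5779 0.1944 0.0346] [556.6 190.8] 32.42295455932617 0.03444526500510592
scene can 0.001 1348 [0.5729 0.1909 0.0066] [550. 185.] 69.93206024169922 0.007186245121144963
```

View pics/c.png

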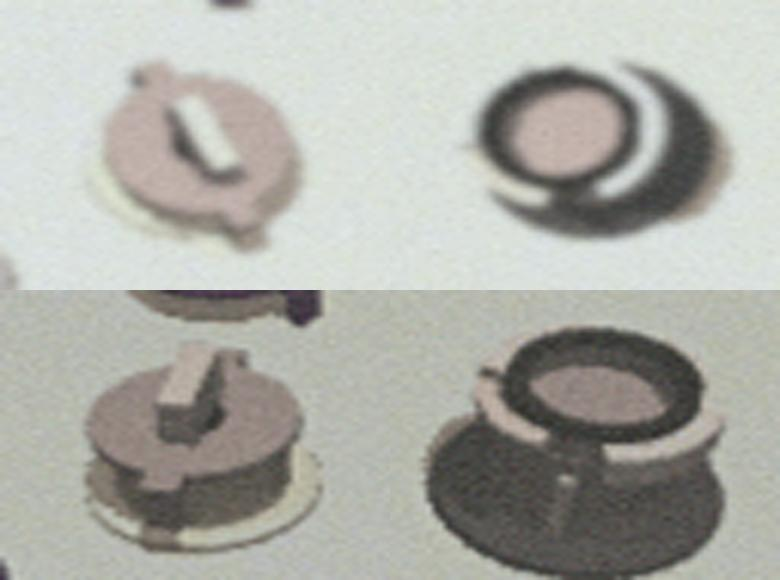

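Confirmed: the grey lid is at top (320,212) on the white ring, with its bar along the ears. On the canister one gap is seen at scene (366,247), with the rib below it. Now the gap yaw from depth.

Run:
```python
from h import *
def proj(n,p):
    c=camera_params(n);T=np.linalg.inv(c["extrinsics"])
    return cv2.projectPoints(np.array(p,float).reshape(-1,1,3),cv2.Rodrigues(T[:3,:3])[0],T[:3,3],np.array(c["mtx"]),np.array([c["k1"],0,0,0,0.]))[0].reshape(-1,2)
C=dict(top=(.5500,.1893),scene=(.5515,.1892))
for n in C:
    d=np.load(n+"0.npz");P=d["P"];im=d["im"].mean(2);cx,cy=C[n]
    print(n)
    th=np.arange(-180,180,8)
    R=np.hypot(P[...,0]-cx,P[...,1]-cy);A=np.degrees(np.arctan2(P[...,1]-cy,P[...,0]-cx))
    m=(R>.034)&(R<.041)
    for t in th:
        k=m&(abs((A-t+180)%360-180)<6); z=P[...,2][k]
        a=np.radians(t);uv=proj(n,[(cx+r*np.cos(a),cy+r*np.sin(a),.079) for r in(.036,.038,.040)]).round().astype(int)
        print(t,k.sum(),(z>.07).sum(),((z>.015)&(z<.07)).sum(),[int(im[v,u]) for u,v in uv],[round(float(P[v,u,2]),3) for u,v in uv])
```

```text
top
-180 9 0 2 [53, 53, 51] [0.04, 0.04, 0.006]
-172 14 0 5 [51, 53, 58] [0.061, 0.042, 0.017]
-164 10 1 0 [66, 66, 67] [0.054, 0.054, 0.051]
-156 14 6 0 [112, 108, 108] [0.077, 0.073, 0.073]
-148 20 9 2 [128, 140, 137] [0.078, 0.074, 0.076]
-140 18 8 1 [118, 137, 136] [0.074, 0.073, 0.072]
-132 19 9 3 [118, 133, 135] [0.075, 0.074, 0.074]
-124 21 10 3 [129, 137, 135] [0.075, 0.076, 0.073]
-116 16 8 1 [127, 139, 135] [0.074, 0.073, 0.07]
-108 16 9 0 [121, 139, 133] [0.075, 0.074, 0.075]
-100 16 8 0 [141, 140, 137] [0.075, 0.077, 0.075]
-92 17 8 0 [136, 139, 139] [0.074, 0.072, 0.072]
-84 16 7 0 [138, 138, 140] [0.075, 0.075, 0.074]
-76 17 2 7 [125, 141, 132] [0.068, 0.067, 0.066]
-68 15 0 9 [107, 138, 138] [0.07, 0.069, 0.068]
-60 15 3 7 [137, 138, 134] [0.07, 0.071, 0.072]
-52 11 6 3 [135, 140, 122] [0.071, 0.073, 0.071]
-44 8 6 2 [136, 140, 136] [0.068, 0.072, 0.072]
-36 9 7 2 [125, 143, 141] [0.073, 0.073, 0.076]
-28 10 9 1 [136, 145, 145] [0.075, 0.073, 0.075]
-20 9 9 0 [137, 145, 145] [0.072, 0.072, 0.072]
-12 5 5 0 [121, 137, 146] [0.076, 0.076, 0.073]
-4 0 0 0 [109, 133, 145] 
[... 2534 characters left out ...]
5, 118, 118] [0.075, 0.08, 0.08]
68 19 8 0 [122, 120, 117] [0.075, nan, 0.076]
76 20 10 0 [120, 122, 119] [0.079, 0.078, 0.08]
84 17 9 0 [111, 122, 116] [0.076, 0.078, 0.077]
92 19 9 0 [114, 116, 115] [0.078, 0.077, 0.076]
100 16 5 0 [123, 120, 118] [0.073, 0.073, 0.07]
108 22 9 0 [119, 117, 122] [0.071, 0.072, 0.073]
116 20 10 0 [115, 121, 118] [0.072, 0.073, 0.001]
124 16 11 0 [117, 121, 121] [0.072, 0.073, 0.073]
132 10 9 0 [112, 121, 118] [0.074, 0.077, 0.004]
140 7 7 0 [116, 116, 121] [0.076, 0.076, 0.003]
148 5 5 0 [86, 119, 116] [0.084, 0.076, 0.077]
156 5 5 0 [89, 118, 123] [0.075, 0.076, 0.077]
164 3 3 0 [63, 99, 117] [0.083, 0.077, 0.075]
172 1 1 0 [106, 106, 124] [0.0, 0.0, 0.003]
```

Gap yaw is about 7.5° (scene edges −8..24°, top about 6°). Lid is at (0.597,−0.1225) with yaw 18.5°; canister axis is at (0.551,0.189). Setting out above the lid.

>>> step_arm --pt "-38 -32 0 0" --pt "-38 -32 0 0" --pt "-38 -32 0 0" --pt "-38 -32 0 0" --pt "-38 -32 0 0" --pt "-38 -32 0 0" --pt "-38 -32 0 0" --pt "-38 -32 0 0" --claw 100

```text
time: 1.4
tool_pos: [0.4233, 0.2243, 0.2317]
tool_rot: [0.002, 0.188, 0.982, 0.002]
contact_force: [1.2, -0.4, -0.3]
gripper_width: 1.004
```

>>> step_arm --pt "-38 -32 0 0" --pt "-38 -32 0 0" --pt "-38 -32 0 0" --pt "-38 -32 0 0" --pt "-38 -32 0 0" --pt "-38 -32 0 0" --pt "-38 -32 0 0"

```text
time: 2.1
tool_pos: [0.5864, -0.0857, 0.2346]
tool_rot: [0.005, 0.189, 0.982, 0.003]
contact_force: [1.4, 0.1, 0.5]
gripper_width: 1.0
```

>>> step_arm --pt "0 0 0 -8.2" --pt "0 0 0 -8.2" --pt "0 0 0 -8.2" --pt "0 0 0 -8.2" --pt "0 0 0 -8.2" --pt "0 0 0 0"

```text
time: 2.7
tool_pos: [0.5886, -0.0942, 0.2338]
tool_rot: [0.006, -0.175, 0.985, 0.0]
contact_force: [-0.2, 0.9, 0.2]
gripper_width: 1.003
```

```bash
cat >> h.py <<'E'
def go(x,y,z,yaw):
    from scipy.spatial.transform import Rotation as Ro
    s=state();q=s["tool_rot"];R=Ro.from_quat([q[1],q[2],q[3],q[0]]).as_matrix()
    d=(R.T@(np.array([x,y,z])-s["tool_pos"]))*1000
    yx=np.degrees(np.arctan2(R[1,0],R[0,0]))
    print("t",round(s["time"],2),"pos",s["tool_pos"].round(4),"yawx",yx.round(2),"tilt",R[:,2].round(4),"F",s["contact_force"].round(1),"M",s["ft_torque"].round(2),"w",round(s["gripper_width"],3),"q6",s["joint_pos"][5].round(2))
    print("delta tool mm",d.round(1),"turn",round(-((yaw-yx+90)%180-90),2))
E
python3 -c "
from h import *
go(.597,-.1225,.12,198.5)"
```

```text
t 2.7 pos [ 0.5886 -0.0942  0.2338] yawx -159.84 tilt [ 0.0113  0.0027 -0.9999] F [-0.2  0.9  0.2] M [-0.01 -0.02  0.02] w 1.003 q6 -2.21
delta tool mm [  3.2 -29.3 113.9] turn 1.66
```

>>> step_arm --pt "1 -7 22 0.8" --pt "1 -7 22 0.8" --pt "1 -7 22 0" --pt "0 -7 22 0" --pt "0 -1 20 0" --pt "0 0 5 0" --pt "0 0 0 0"

```text
time: 3.4
tool_pos: [0.5987, -0.1234, 0.1202]
tool_rot: [0.008, -0.15, 0.989, -0.001]
contact_force: [0.4, -0.4, 0.1]
gripper_width: 1.001
```

```bash
python3 -c "
from h import *
go(.597,-.1225,.057,198.5)
im,d=grab_frame('scene');cv2.imwrite('pics/a.png',cv2.resize(im[130:270,150:340,::-1],(760,560),interpolation=cv2.INTER_CUBIC))"
```

```text
t 3.4 pos [ 0.5987 -0.1234  0.1202] yawx -162.72 tilt [ 0.0168  0.0012 -0.9999] F [ 0.4 -0.4  0.1] M [ 0.02  0.   -0.06] w 1.001 q6 -2.2
delta tool mm [ 2.4  1.6 63.1] turn -1.22
```

View pics/a.png

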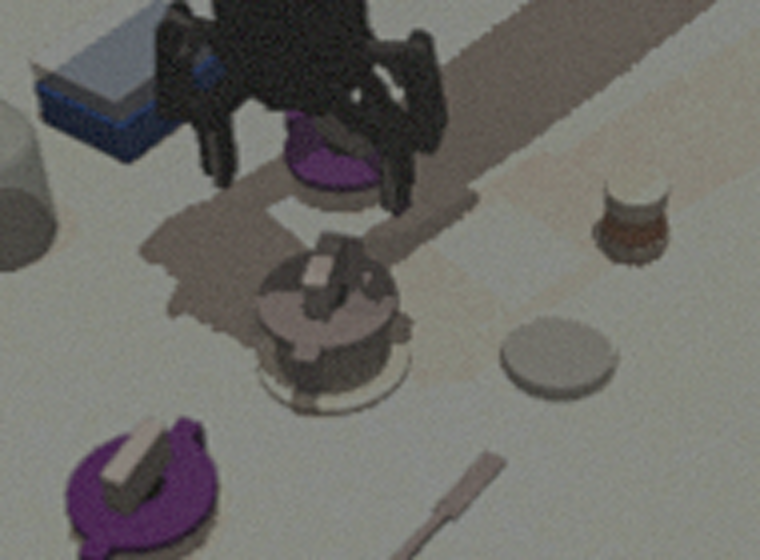

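The open gripper straddles the grey lid (crop 330,290) and clears everything else. Descending in smaller steps to limit the tilt drift.

>>> step_arm --pt "2 1.5 12 -1.2" --pt "0 0 12 0" --pt "0 0 12 0" --pt "0 0 12 0" --pt "0 0 10 0" --pt "0 0 3 0" --pt "0 0 0 0" --pt "0 0 0 0"

```text
time: 4.25
tool_pos: [0.5992, -0.1224, 0.0572]
tool_rot: [0.011, -0.161, 0.987, -0.002]
contact_force: [0.4, -0.3, -0.1]
gripper_width: 1.002
```

```bash
python3 -c "
from h import *
go(.597,-.1225,.057,198.5)"
```

```text
t 4.25 pos [ 0.5992 -0.1224  0.0572] yawx -161.46 tilt [ 2.150e-02 -3.000e-04 -9.998e-01] F [ 0.4 -0.3 -0.1] M [-0.   -0.04  0.06] w 1.002 q6 -2.22
delta tool mm [2.1 0.6 0.2] turn 0.04
```

>>> step_arm --pt "2 0.5 0 0" --pt "0 0 0 0" --pt "0 0 0 0" --pt "0 0 0 0" --pt "0 0 0 0" --pt "0 0 0 0" --pt "0 0 0 0" --pt "0 0 0 0" --claw 0

```text
time: 5.05
tool_pos: [0.5984, -0.123, 0.0597]
tool_rot: [0.012, -0.161, 0.987, -0.003]
contact_force: [-0.3, -0.6, 0.7]
gripper_width: 0.15
```

```bash
python3 -c "
from h import *
go(.597,-.1225,.057,198.5)"
```

```text
t 5.05 pos [ 0.5984 -0.123   0.0597] yawx -161.46 tilt [ 0.0253 -0.0012 -0.9997] F [-0.3 -0.6  0.7] M [0.09 0.01 0.01] w 0.15 q6 -2.22
delta tool mm [1.2 0.9 2.6] turn 0.04
```

>>> step_arm --pt "0 0 -10 0" --pt "0 0 -20 0" --pt "0 0 -30 0" --pt "0 0 -30 0" --pt "0 0 -30 0" --pt "0 0 -10 0"

```text
time: 5.65
tool_pos: [0.5906, -0.1214, 0.1888]
tool_rot: [0.006, -0.161, 0.987, 0.0]
contact_force: [1.0, 1.2, -2.6]
gripper_width: 0.153
```

```bash
python3 -c "
from h import *
go(.551,.189,.18,187.5)"
```

```text
t 5.65 pos [ 0.5906 -0.1214  0.1888] yawx -161.47 tilt [ 0.0119  0.0029 -0.9999] F [ 1.   1.2 -2.6] M [-0.02 -0.02  0.01] w 0.153 q6 -2.22
delta tool mm [-61.  306.9   9.2] turn 11.03
```

>>> step_arm --pt "-6 20 0 5.5" --pt "-8 40 1 5.5" --pt "-3 45 1 0" --pt "-3 45 1 0" --pt "-3 45 1 0" --pt "-3 45 1 0" --pt "-3 40 1 0" --pt "0 0 0 0"

```text
time: 6.45
tool_pos: [0.5738, 0.1683, 0.1781]
tool_rot: [0.003, -0.059, 0.998, 0.0]
contact_force: [-0.3, -0.7, -3.9]
gripper_width: 0.15
```

```bash
python3 -c "
from h import *
go(.551,.189,.16,187.5)"
```

```text
t 6.45 pos [0.5738 0.1683 0.1781] yawx -173.26 tilt [ 6.8e-03  8.0e-04 -1.0e+00] F [-0.3 -0.7 -3.9] M [-0.09  0.01  0.03] w 0.15 q6 -1.53
delta tool mm [20.3 23.2 17.9] turn -0.76
```

>>> step_arm --pt "8 9 0 -0.4" --pt "9 10 0 -0.4" --pt "3 4 0 0" --pt "0 0 0 0"

```text
time: 6.85
tool_pos: [0.5472, 0.1888, 0.1749]
tool_rot: [0.001, -0.066, 0.998, -0.001]
contact_force: [-0.3, -0.3, -3.0]
gripper_width: 0.148
```

```bash
cat > m.py <<'E'
from h import *
import sys
f=sys.argv[1]
go(.551,.189,.16,187.5)
s=state();p=s["tool_pos"];W=[]
for n in("scene","top"):
    im,d=grab_frame(n);P=cloud(n,d);W.append((im,P))
    q=P.reshape(-1,3);r=np.hypot(q[:,0]-p[0],q[:,1]-p[1])
    for dz in (0,):
        k=q[(r<.075)&(q[:,2]>p[2]-.045)&(q[:,2]<p[2]-.002)]   # lid body
        zz=k[:,2]; h=np.histogram(zz,bins=np.arange(p[2]-.045,p[2],.003)); print(n,len(k),h[0])
        top=k[(zz>p[2]-.010)]
        if len(top)>5: print(" disc top",top.mean(0).round(4),cv2.minEnclosingCircle((top[:,:2]*1000).astype(np.float32)))
im=W[0][0];im2=W[1][0]
a=cv2.resize(im[150:290,300:440,::-1],(400,560),interpolation=cv2.INTER_CUBIC) if 0 else cv2.resize(im[160:280,310:430,::-1],(520,520),interpolation=cv2.INTER_CUBIC)
cv2.imwrite(f"pics/{f}.png",cv2.convertScaleAbs(a,alpha=1.5))
np.savez(f+".npz",P0=W[0][1],P1=W[1][1],i0=im,i1=im2)
E
python3 m.py b
```

```text
t 6.85 pos [0.5472 0.1888 0.1749] yawx -172.41 tilt [ 1.5e-03 -9.0e-04 -1.0e+00] F [-0.3 -0.3 -3. ] M [-0.    0.05 -0.  ] w 0.148 q6 -1.5
delta tool mm [-3.8 -0.3 14.9] turn 0.09
scene 803 [  0   0   0   1  10  10   8   8   7  11  17  43 210 461]
 disc top [0.5593 0.1908 0.1693] ((552.9943237304688, 190.21070861816406), 45.52505874633789)
top 159 [  0   0   0   0   0   0   0   0   0   0   1  32 104  22]
 disc top [0.535  0.1632 0.1674] ((541.3387451171875, 186.30465698242188), 39.064369201660156)
```

View pics/b.png

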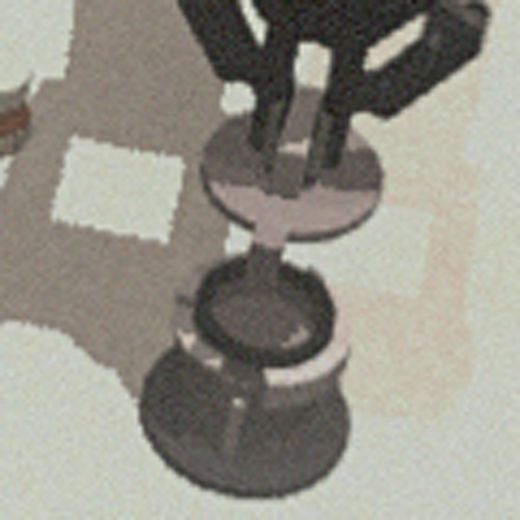

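Lid held roughly level, its front ear/claw at crop (265,250), above the gap (240,372) and rib (237,410). Fitting the disc plane/centre and the rib yaw.

```bash
cat > f.py <<'E'
from h import *
import sys
from scipy.optimize import least_squares
f=sys.argv[1];Zt=float(sys.argv[2]) # disc top z guess
d=np.load(f+".npz")
for n,P,im in(("scene",d["P0"],d["i0"]),("top",d["P1"],d["i1"])):
    m=(np.hypot(P[...,0]-.551,P[...,1]-.189)<.06)&(abs(P[...,2]-Zt)<.006)
    q=P[m]; c=np.median(q,0)
    A=np.c_[q[:,:2]-[.551,.189],np.ones(len(q))]
    k=np.ones(len(q),bool)
    for _ in range(5):
        s=np.linalg.lstsq(A[k],q[k,2],rcond=None)[0]; k=abs(A@s-q[:,2])<.0025
    # circle r=40: outermost points per angle bin
    qq=q[k]; cx=np.array([.551,.189])
    for _ in range(4):
        th=np.arctan2(qq[:,1]-cx[1],qq[:,0]-cx[0]);r=np.hypot(*(qq[:,:2]-cx).T)
        E=[]
        for t in np.arange(-180,180,6):
            if abs((t-7.5+90)%180-90)<16: continue
            w=abs((np.degrees(th)-t+180)%360-180)<3
            if w.sum()>2 and r[w].max()>.036: E.append(qq[w][r[w].argmax(),:2])
        E=np.array(E)
        if len(E)<6: break
        cx=least_squares(lambda c:np.hypot(*(E-c).T)-.0395,cx,loss="soft_l1",f_scale=.001).x
    print(n,len(q),"slope",s[:2].round(4),"z@c",s[2].round(4),"centre",cx.round(4),len(E))
c=camera_params("scene");K=np.array(c["mtx"]);T=np.array(c["extrinsics"])
for u,v in((364.7,254.6),(365.4,250),(364.5,258)):
    p=cv2.undistortPoints(np.array([[[u,v]]],float),K,np.array([c["k1"],0,0,0,0.])).ravel()
    D=T[:3,:3]@[*p,1];o=T[:3,3]-[.5515,.1892,0]
    a=D[:2]@D[:2];b=D[:2]@o[:2];cc=o[:2]@o[:2]-.034**2
    l=(-b-np.sqrt(b*b-a*cc))/a; h=o+l*D
    print("rib yaw",np.degrees(np.arctan2(h[1],h[0])).round(1),h.round(4))
E
python3 f.py b .169
```

```text
scene 739 slope [-0.0238  0.0004] z@c 0.1696 centre [0.5468 0.1878] 43
top 158 slope [-0.0066  0.0063] z@c 0.1673 centre [0.5454 0.1881] 13
rib yaw 9.0 [0.0336 0.0053 0.0444]
rib yaw 8.4 [0.0336 0.0049 0.059 ]
rib yaw 10.6 [0.0334 0.0063 0.0336]
```

>>> step_arm --pt "-2 0.3 4 -0.5" --pt "-2 0.3 6 -0.5" --pt "-1 0 6 0" --pt "0 0 6 0" --pt "0 0 6 0" --pt "0 0 6 0" --pt "0 0 6 0" --pt "0 0 6 0"

```text
time: 7.75
tool_pos: [0.5549, 0.1878, 0.1256]
tool_rot: [0.002, -0.074, 0.997, -0.001]
contact_force: [0.1, -0.4, -3.0]
gripper_width: 0.155
```

```bash
python3 -c "
from h import *
go(.5519,.1901,.125,188.5)"
```

```text
t 7.75 pos [0.5549 0.1878 0.1256] yawx -171.54 tilt [ 0.0034 -0.0013 -1.    ] F [ 0.1 -0.4 -3. ] M [-0.02 -0.    0.05] w 0.155 q6 -1.52
delta tool mm [2.6 2.7 0.6] turn -0.04
```

>>> step_arm --pt "0 0 0 0" --pt "0 0 0 0" --pt "0 0 0 0" --pt "0 0 0 0" --pt "0 0 0 0" --pt "0 0 0 0" --pt "0 0 0 0" --pt "0 0 0 0"

```text
time: 8.55
tool_pos: [0.555, 0.188, 0.1257]
tool_rot: [0.002, -0.074, 0.997, -0.001]
contact_force: [-0.5, 0.6, -3.2]
gripper_width: 0.146
```

```bash
python3 -c "
from h import *
go(.5519,.1901,.125,188.5)"
```

```text
t 8.55 pos [0.555  0.188  0.1257] yawx -171.53 tilt [ 0.004  -0.0011 -1.    ] F [-0.5  0.6 -3.2] M [ 0.03 -0.03  0.  ] w 0.146 q6 -1.52
delta tool mm [2.7 2.6 0.7] turn -0.03
```

>>> step_arm --pt "1.5 1.5 0 0" --pt "1.2 1.2 0 0" --pt "0 0 0 0"

```text
time: 8.85
tool_pos: [0.5516, 0.1904, 0.1258]
tool_rot: [0.002, -0.074, 0.997, -0.001]
contact_force: [-0.4, -0.5, -1.8]
gripper_width: 0.151
```

```bash
python3 m.py c; python3 f.py c .119 | head -2
```

```text
t 8.85 pos [0.5516 0.1904 0.1258] yawx -171.53 tilt [ 0.0039 -0.001  -1.    ] F [-0.4 -0.5 -1.8] M [-0.02  0.05  0.  ] w 0.151 q6 -1.51
delta tool mm [  0.7  -1.4 -34.2] turn 0.97
scene 882 [ 80  47   0   3   8   6   8   7   7   8  16  43 184 445]
 disc top [0.5636 0.1928 0.1204] ((558.3760375976562, 189.537109375), 45.31105041503906)
top 142 [ 0  0  0  0  0  0  0  0  0  0  3 30 85 24]
 disc top [0.5389 0.1663 0.1184] ((543.2430419921875, 186.3160400390625), 37.6505012512207)
scene 706 slope [-0.0197 -0.0021] z@c 0.1208 centre [0.5512 0.1895] 43
top 139 slope [-0.0076 -0.0055] z@c 0.118 centre [0.5498 0.1894] 15
```

View pics/c.png

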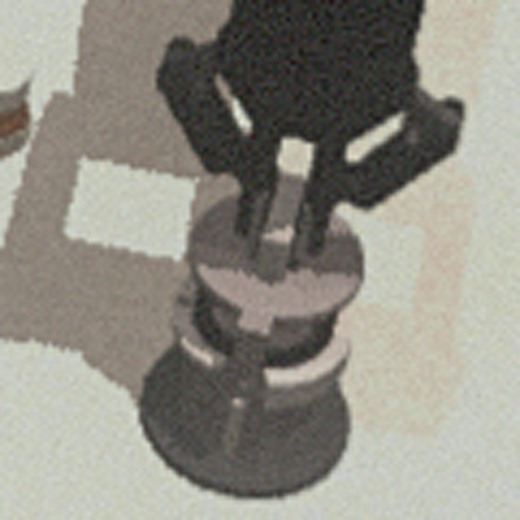

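Lid centre now matches the canister axis within 0.5 mm, and the claw (255,340) is over the gap. Descending.

>>> step_arm --pt "0 0 4 0" --pt "0 0 4 0" --pt "0 0 4 0" --pt "0 0 4 0" --pt "0 0 3 0"

```text
time: 9.45
tool_pos: [0.5519, 0.1902, 0.1052]
tool_rot: [0.002, -0.074, 0.997, -0.001]
contact_force: [-0.7, 0.0, -3.2]
gripper_width: 0.148
```

```bash
python3 -c "
from h import *
go(.5519,.1901,.097,188.5)"
```

```text
t 9.45 pos [0.5519 0.1902 0.1052] yawx -171.54 tilt [ 0.0043 -0.0011 -1.    ] F [-0.7  0.  -3.2] M [-0.01 -0.02 -0.05] w 0.148 q6 -1.51
delta tool mm [ 0.1 -0.1  8.2] turn -0.04
```

>>> step_arm --pt "0 0 2 0" --pt "0 0 2 0" --pt "0 0 1 0"

```text
time: 9.75
tool_pos: [0.5515, 0.1901, 0.0989]
tool_rot: [0.001, -0.074, 0.997, -0.001]
contact_force: [-0.6, -0.2, -2.3]
gripper_width: 0.144
```

>>> step_arm --pt "0 0 1 0" --pt "0 0 1 0"

```text
time: 9.95
tool_pos: [0.5517, 0.1901, 0.0969]
tool_rot: [0.002, -0.074, 0.997, -0.001]
contact_force: [-0.4, -0.4, -1.8]
gripper_width: 0.154
```

```bash
python3 -c "
from h import *
go(.5519,.1901,.097,188.5)"
```

```text
t 9.95 pos [0.5517 0.1901 0.0969] yawx -171.54 tilt [ 0.0032 -0.0013 -1.    ] F [-0.4 -0.4 -1.8] M [-0.06  0.16 -0.03] w 0.154 q6 -1.51
delta tool mm [-0.2 -0.1 -0.1] turn -0.04
```

>>> step_arm --pt "0 0 0.5 0" --pt "0 0 0 0"

```text
time: 10.15
tool_pos: [0.5519, 0.1902, 0.0971]
tool_rot: [0.002, -0.074, 0.997, -0.001]
contact_force: [0.3, -0.1, -2.6]
gripper_width: 0.154
```

>>> step_arm --pt "0 0 0 0" --pt "0 0 0 0" --pt "0 0 0 0" --pt "0 0 0 0" --claw 45

```text
time: 10.55
tool_pos: [0.5539, 0.1906, 0.0995]
tool_rot: [0.004, -0.074, 0.997, -0.0]
contact_force: [-0.1, 0.1, -0.0]
gripper_width: 0.445
```

```bash
python3 m.py d; python3 f.py d .090 | head -2
```

```text
t 10.55 pos [0.5539 0.1906 0.0995] yawx -171.54 tilt [ 8.6e-03 -2.0e-04 -1.0e+00] F [-0.1  0.1 -0. ] M [ 0.05  0.02 -0.02] w 0.445 q6 -1.51
delta tool mm [  2.6  -1.2 -60.6] turn 0.96
scene 1053 [  9   6  20  26  32  41  65 103  24  12  40 173 458  39]
 disc top [0.5603 0.1913 0.0916] ((551.3151245117188, 190.5430908203125), 50.39510726928711)
top 190 [ 1  5  5  8  4  9 20  5  2  4 30 86 11  0]
 disc top [0.5367 0.1683 0.0902] ((539.1011962890625, 184.01303100585938), 37.0855712890625)
scene 712 slope [-0.0045 -0.0036] z@c 0.0914 centre [0.5516 0.1894] 41
top 128 slope [-0.0311 -0.0047] z@c 0.0883 centre [0.5518 0.1896] 14
```

View pics/d.png

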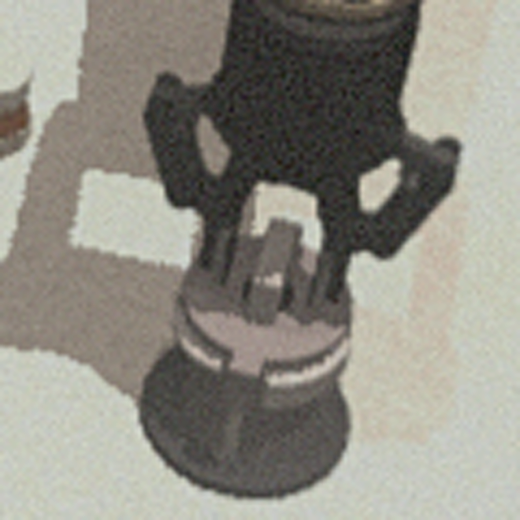

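Lid is seated level (slope 0.004, top at 0.091) with its claw in the gap at crop (240,370). Regrasping to remove the grip tilt.

>>> step_arm --pt "2 -0.2 2.5 0" --pt "0.5 0 1 0" --pt "0 0 0 0"

```text
time: 10.95
tool_pos: [0.5511, 0.19, 0.0955]
tool_rot: [0.004, -0.074, 0.997, -0.0]
contact_force: [0.4, -0.5, -1.0]
gripper_width: 0.45
```

>>> step_arm --pt "0 0 0 0" --pt "0 0 0 0" --pt "0 0 0 0" --pt "0 0 0 0" --claw 0

```text
time: 11.35
tool_pos: [0.5509, 0.19, 0.0955]
tool_rot: [0.004, -0.074, 0.997, -0.0]
contact_force: [0.1, -0.5, 0.1]
gripper_width: 0.152
```

```bash
python3 -c "
from h import *
go(.5516,.1902,.097,188.5)"
```

```text
t 11.35 pos [0.5509 0.19   0.0955] yawx -171.54 tilt [ 7.8e-03 -2.0e-04 -1.0e+00] F [ 0.1 -0.5  0.1] M [ 0.04 -0.02  0.02] w 0.152 q6 -1.51
delta tool mm [-0.7  0.1 -1.5] turn -0.04
```

>>> step_arm --pt "0 0 0 3" --pt "0 0 0 3" --pt "0 0 0 3" --pt "0 0 0 3"

```text
time: 11.75
tool_pos: [0.5511, 0.1899, 0.0954]
tool_rot: [0.004, 0.035, 0.999, -0.0]
contact_force: [-0.2, -0.7, -0.4]
gripper_width: 0.152
```

```bash
python3 -c "
from h import *
go(.5513,.1902,.0955,188.5)"
```

```text
t 11.75 pos [0.5511 0.1899 0.0954] yawx 176.04 tilt [ 8.4e-03 -7.0e-04 -1.0e+00] F [-0.2 -0.7 -0.4] M [-0.09  0.02  0.03] w 0.152 q6 -1.3
delta tool mm [-0.1  0.3 -0. ] turn -12.46
```

Turning freely (12.4° so far). Continuing with readings.

>>> step_arm --pt "0 0 0 3" --pt "0 0 0 3" --pt "0 0 0 3"

```text
time: 12.05
tool_pos: [0.5516, 0.1893, 0.0955]
tool_rot: [0.005, 0.116, 0.993, -0.001]
contact_force: [0.2, -0.5, 0.6]
gripper_width: 0.155
```

```bash
python3 -c "
from h import *
go(.5513,.1902,.0955,188.5)"
```

```text
t 12.05 pos [0.5516 0.1893 0.0955] yawx 166.69 tilt [ 0.0094 -0.0022 -1.    ] F [ 0.2 -0.5  0.6] M [-0.16  0.02  0.06] w 0.155 q6 -1.13
delta tool mm [ 0.5  0.8 -0. ] turn -21.81
```

>>> step_arm --pt "0 0 0 2" --pt "0 0 0 2"

```text
time: 12.25
tool_pos: [0.5517, 0.1889, 0.0955]
tool_rot: [0.005, 0.152, 0.988, -0.001]
contact_force: [-1.1, -0.3, 0.8]
gripper_width: 0.152
```

```bash
python3 -c "
from h import *
go(.5513,.1902,.0955,188.5)"
```

```text
t 12.25 pos [0.5517 0.1889 0.0955] yawx 162.52 tilt [ 0.0096 -0.0032 -0.9999] F [-1.1 -0.3  0.8] M [-0.11  0.08  0.05] w 0.152 q6 -1.06
delta tool mm [ 0.8  1.1 -0. ] turn -25.98
```

>>> step_arm --pt "0 0 0 2" --pt "0 0 0 2"

```text
time: 12.45
tool_pos: [0.5518, 0.1884, 0.0954]
tool_rot: [0.005, 0.188, 0.982, -0.001]
contact_force: [-0.4, 0.1, 1.2]
gripper_width: 0.15
```

```bash
python3 -c "
from h import *
go(.5513,.1902,.0955,188.5)"
```

```text
t 12.45 pos [0.5518 0.1884 0.0954] yawx 158.36 tilt [ 0.0094 -0.0042 -0.9999] F [-0.4  0.1  1.2] M [-0.11  0.14  0.05] w 0.15 q6 -0.99
delta tool mm [ 1.1  1.5 -0.1] turn -30.14
```

>>> step_arm --pt "0.5 0.6 0 2" --pt "0.5 0.6 0 2"

```text
time: 12.65
tool_pos: [0.5513, 0.189, 0.0954]
tool_rot: [0.005, 0.223, 0.975, -0.002]
contact_force: [-0.2, -1.7, 0.4]
gripper_width: 0.149
```

```bash
python3 -c "
from h import *
go(.5513,.1902,.0955,188.5)"
```

```text
t 12.65 pos [0.5513 0.189  0.0954] yawx 154.2 tilt [ 0.0091 -0.0062 -0.9999] F [-0.2 -1.7  0.4] M [-0.17  0.18  0.06] w 0.149 q6 -0.91
delta tool mm [ 0.5  1.  -0.1] turn -34.3
```

>>> step_arm --pt "0.2 0.4 0 2" --pt "0.2 0.4 0 2"

```text
time: 12.85
tool_pos: [0.5511, 0.1894, 0.0954]
tool_rot: [0.005, 0.258, 0.966, -0.003]
contact_force: [-0.8, -1.4, 1.1]
gripper_width: 0.154
```

```bash
python3 -c "
from h import *
go(.5513,.1902,.0955,188.5)"
```

```text
t 12.85 pos [0.5511 0.1894 0.0954] yawx 150.05 tilt [ 0.0081 -0.0076 -0.9999] F [-0.8 -1.4  1.1] M [-0.13  0.17  0.04] w 0.154 q6 -0.84
delta tool mm [ 0.2  0.8 -0.1] turn -38.45
```

>>> step_arm --pt "0.2 0.4 0 2" --pt "0.2 0.4 0 2"

```text
time: 13.05
tool_pos: [0.5508, 0.1898, 0.0954]
tool_rot: [0.005, 0.293, 0.956, -0.003]
contact_force: [-1.0, -0.3, 0.0]
gripper_width: 0.154
```

```bash
python3 -c "
from h import *
go(.5513,.1902,.0955,188.5)"
```

```text
t 13.05 pos [0.5508 0.1898 0.0954] yawx 145.89 tilt [ 0.0069 -0.0085 -0.9999] F [-1.  -0.3  0. ] M [0.03 0.16 0.09] w 0.154 q6 -0.76
delta tool mm [-0.2  0.6 -0.1] turn -42.61
```

>>> step_arm --pt "0.1 0.3 0 2" --pt "0.1 0.3 0 2"

```text
time: 13.25
tool_pos: [0.5509, 0.1903, 0.0953]
tool_rot: [0.005, 0.327, 0.945, -0.003]
contact_force: [0.3, -0.3, 0.1]
gripper_width: 0.151
```

```bash
python3 -c "
from h import *
go(.5513,.1902,.0955,188.5)"
```

```text
t 13.25 pos [0.5509 0.1903 0.0953] yawx 141.77 tilt [ 0.0067 -0.009  -0.9999] F [ 0.3 -0.3  0.1] M [-0.03  0.04  0.29] w 0.151 q6 -0.69
delta tool mm [-0.3  0.2 -0.2] turn -46.73
```

Resistance has begun (0.29 N m at 46.7°). Smaller steps, following down.

>>> step_arm --pt "0 0 0.2 1.5" --pt "0 0 0.1 0.5"

```text
time: 13.45
tool_pos: [0.551, 0.1903, 0.0952]
tool_rot: [0.005, 0.344, 0.939, -0.003]
contact_force: [0.1, 0.0, 2.2]
gripper_width: 0.155
```

```bash
python3 -c "
from h import *
go(.5509,.1903,.0953,188.5)
go(.5509,.1903,.0953,188.5)"
```

```text
t 13.45 pos [0.551  0.1903 0.0952] yawx 139.74 tilt [ 0.0067 -0.0091 -0.9999] F [0.1 0.  2.2] M [0.02 0.14 0.34] w 0.155 q6 -0.65
delta tool mm [ 0.  -0.1 -0.1] turn -48.76
t 13.45 pos [0.551  0.1903 0.0952] yawx 139.74 tilt [ 0.0067 -0.0091 -0.9999] F [0.1 0.  2.2] M [0.02 0.14 0.34] w 0.155 q6 -0.65
delta tool mm [ 0.  -0.1 -0.1] turn -48.76
```

>>> step_arm --pt "0 0 0.1 1" --pt "0 0 0.1 0.5"

```text
time: 13.65
tool_pos: [0.551, 0.1903, 0.0951]
tool_rot: [0.005, 0.357, 0.934, -0.003]
contact_force: [-1.1, -1.0, 1.6]
gripper_width: 0.153
```

```bash
python3 -c "
from h import *
go(.5509,.1903,.0953,188.5)"
```

```text
t 13.65 pos [0.551  0.1903 0.0951] yawx 138.21 tilt [ 0.0068 -0.0093 -0.9999] F [-1.1 -1.   1.6] M [0.04 0.14 0.41] w 0.153 q6 -0.63
delta tool mm [ 0.1 -0.1 -0.2] turn -50.29
```

>>> step_arm --pt "0 0 0.1 1" --pt "0 0 0.1 1"

```text
time: 13.85
tool_pos: [0.551, 0.1904, 0.095]
tool_rot: [0.005, 0.374, 0.928, -0.003]
contact_force: [-0.9, 0.5, 0.9]
gripper_width: 0.151
```

```bash
python3 -c "
from h import *
go(.5509,.1903,.0953,188.5)"
```

```text
t 13.85 pos [0.551  0.1904 0.095 ] yawx 136.12 tilt [ 0.007  -0.0094 -0.9999] F [-0.9  0.5  0.9] M [0.07 0.09 0.55] w 0.151 q6 -0.59
delta tool mm [ 0.  -0.2 -0.3] turn -52.38
```

>>> step_arm --pt "0 0 0.1 1" --pt "0 0 0 0"

```text
time: 14.05
tool_pos: [0.5511, 0.1905, 0.0949]
tool_rot: [0.005, 0.382, 0.924, -0.003]
contact_force: [-0.3, -0.1, 0.2]
gripper_width: 0.146
```

```bash
python3 -c "
from h import *
go(.5509,.1903,.0953,188.5)"
```

```text
t 14.05 pos [0.5511 0.1905 0.0949] yawx 135.04 tilt [ 0.0073 -0.0094 -0.9999] F [-0.3 -0.1  0.2] M [0.02 0.11 0.52] w 0.146 q6 -0.57
delta tool mm [ 0.1 -0.3 -0.4] turn -53.46
```

>>> step_arm --pt "0 0 0 0.6"

```text
time: 14.15
tool_pos: [0.5511, 0.1905, 0.0949]
tool_rot: [0.005, 0.387, 0.922, -0.003]
contact_force: [-0.0, 0.3, 0.9]
gripper_width: 0.15
```

```bash
python3 -c "
from h import *
go(.5509,.1903,.0953,188.5)"
```

```text
t 14.15 pos [0.5511 0.1905 0.0949] yawx 134.42 tilt [ 0.0073 -0.0095 -0.9999] F [-0.   0.3  0.9] M [0.13 0.08 0.59] w 0.15 q6 -0.56
delta tool mm [ 0.  -0.3 -0.4] turn -54.08
```

>>> step_arm --pt "0 0 0 0"

```text
time: 14.25
tool_pos: [0.5511, 0.1905, 0.0949]
tool_rot: [0.005, 0.387, 0.922, -0.003]
contact_force: [-0.3, -0.2, 0.3]
gripper_width: 0.152
```

```bash
python3 -c "
from h import *
go(.5509,.1903,.0953,188.5)"
```

```text
t 14.25 pos [0.5511 0.1905 0.0949] yawx 134.41 tilt [ 0.0073 -0.0095 -0.9999] F [-0.3 -0.2  0.3] M [0.06 0.12 0.61] w 0.152 q6 -0.56
delta tool mm [ 0.  -0.3 -0.4] turn -54.09
```

Snug (about 0.58 N m). Letting go and withdrawing.

>>> step_arm --pt "0 0 0 0" --pt "0 0 0 0" --pt "0 0 0 0" --pt "0 0 0 0" --pt "0 0 -1 0" --pt "0 0 -5 0" --claw 70

```text
time: 14.85
tool_pos: [0.5504, 0.1902, 0.0998]
tool_rot: [0.004, 0.39, 0.921, -0.003]
contact_force: [0.2, -0.3, 0.1]
gripper_width: 0.7
```

>>> step_arm --pt "0 0 -15 0" --pt "0 0 -30 0" --pt "0 0 -40 0" --pt "0 0 -40 0" --pt "0 0 -20 0" --pt "0 0 0 0"

```text
time: 15.45
tool_pos: [0.5497, 0.1917, 0.2569]
tool_rot: [0.006, 0.39, 0.921, -0.002]
contact_force: [0.0, 0.5, 0.2]
gripper_width: 0.701
```

```bash
python3 - <<'E'
from h import *
go(.551,.1905,.25,188.5)
W=[grab_frame(n) for n in("scene","top")]
P=[cloud(n,w[1]) for n,w in zip(("scene","top"),W)]
np.savez("e.npz",P0=P[0],P1=P[1],i0=W[0][0],i1=W[1][0])
a=W[0][0][130:310,140:500,::-1]
cv2.imwrite("pics/e.png",cv2.convertScaleAbs(cv2.resize(a,(800,400),interpolation=cv2.INTER_CUBIC),alpha=1.4))
for n,Q in zip(("scene","top"),P):
    q=Q.reshape(-1,3);q=q[(np.hypot(q[:,0]-.551,q[:,1]-.189)<.04)&(q[:,2]>.108)&(q[:,2]<.13)]
    if len(q)>10: print(n,len(q),q.mean(0).round(4),cv2.minAreaRect((q[:,:2]*1000).astype(np.float32)))
E
python3 f.py e .089|head -2
```

```text
t 15.45 pos [0.5497 0.1917 0.2569] yawx 134.12 tilt [ 0.0093 -0.0084 -0.9999] F [0.  0.5 0.2] M [ 0.02 -0.07 -0.01] w 0.701 q6 -0.56
delta tool mm [-1.6  0.1  6.9] turn -54.38
scene 199 [0.5552 0.1914 0.1177] ((552.7269287109375, 190.40916442871094), (15.972333908081055, 44.862422943115234), 50.055870056152344)
top 38 [0.5596 0.1804 0.1164] ((551.7275390625, 187.64317321777344), (13.002029418945312, 36.19078063964844), 51.92311096191406)
scene 772 slope [0.0005 0.0003] z@c 0.0908 centre [0.5522 0.1911] 47
top 509 slope [ 0.0072 -0.0042] z@c 0.0879 centre [0.5507 0.191 ] 29
```

View pics/e.png

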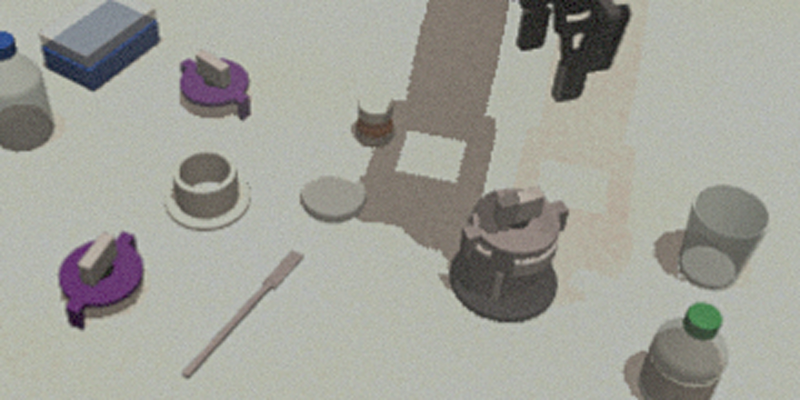

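The lid sits level on the canister with its ears turned away from the gap (crop 510,240). The gripper is clear and the bystanders are where they were.

```bash
python3 -c "
from plant import job_done;print(job_done())"
```

```text
the job is handed in; nothing more can be done
None
```

I moved the steel lid from the parking ring to the canister, screwed it clockwise to snug, let go, withdrew, and handed the job in at about 15.5 s.

- **Placing:** The claws went down through the gaps without noticeable force. I let go of the lid once on the seal so it could settle level, then gripped it again, because the first grip had tilted it by about 1.2°.
- **Tightening:** I turned the lid 54° from the gaps. Resistance began at about 44°. The last four torque readings were 0.55, 0.52, 0.59 and 0.61 N m, so it stopped slightly above the 0.55 asked for. The vertical force on the tool at the contact readings I took stayed under about 4 N.
- **Final check:** The scene camera shows the lid level (slope under 0.001) and centred within about 2 mm. The gripper is clear above it, and in the scene picture the other things stand where they were.

Three things did not agree exactly:

- **Level:** The top camera gives a slope of 0.007 against the scene camera's near zero.
- **Height:** The two cameras put the lid's top 3 mm apart, close to their calibration error. Because of that, the draw-down on the seal is judged from the torque and turn angle, not from pictures.
- **Bar angle:** After release the bar lies about 5 to 7° back from the last tool angle. The grip's torsion spring accounts for about 3°. The rest looks like measurement error, but I did not check it further.

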